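Line up the moulded busts in the single-file rack

TASK

Load the three pink moulded busts into the single-file rack on the bench: push them one by one through the flared mouth, large first, then medium, then small, until the large one is up against the end stop, each is tight behind the one before, and the small one's shoulders are fully inside the mouth. Keep the busts upright all the time and leave the figure, the tin and the scraper where they are.

Things in the scene. Friction and masses are not known exactly. Their poses are not given: they have to be found in the camera images.
- rack: Aluminium single-file rack fixed on the bench. Origin: centre of the lane's mouth at bench level; x runs into the lane, y across, z up. No floor: busts slide on the bench. Two straight rails 8 mm thick, inner faces at y = +-35 mm, from x = 0 to the end stop at x = 200 mm. Flared guides 30 mm high run out from the mouth to x = -43, y = +-63 mm. Packed busts stand at x = 168, 104 and 40 mm.
- rack_lips (a point): Centre of the lane at bench level, 80 mm in from the mouth; axes as the rack's. From the mouth to here the rails are plain and 40 mm high. From here to the stop they are 54 mm high with inward lips (46 to 54 mm above the bench) over the busts' shoulders, leaving a slot 40 mm wide for the necks: busts get in only from the mouth.
- rack_bar (a point): Middle of a crossbar 10 mm in diameter that spans the lane 130 mm in from the mouth, its axis 155 mm above the bench, on posts of 10 mm diameter 50 mm either side; the busts' heads pass below it.
- rack_stop (a point): Centre of the inner face of the rack's end stop (54 mm high), at bench level; axes as the rack's.
- bust_large: Large bust, pink rigid plastic, about 0.3 kg, round about its z axis bar a tiny nose, loose, upright. Origin: centre of its underside. Shoulders 64 mm in diameter, straight-sided to 34 mm, ending at 43 mm height; neck 26 mm in diameter up to 62 mm; head 50 mm in diameter, widest at 100 mm; top at 135 mm.
- bust_medium: Medium bust, as the large one with the same shoulders (64 mm) and neck (up to 58 mm), 0.25 kg; head 44 mm in diameter, widest at 86 mm; top at 112 mm. Origin: centre of its underside.
- bust_small: Small bust, same shoulders (64 mm) and neck (up to 56 mm), 0.2 kg; head 38 mm in diameter, widest at 74 mm; top at 92 mm. Origin: centre of its underside.
- figure: Bystander: pale pink standing figurine with one arm raised, 160 mm high, on a disc 60 mm in diameter. Origin: centre of its underside.
- tin: Bystander: plain steel tin, 68 mm in diameter, 95 mm high, upright. Origin: centre of its underside.
- scraper: Bystander: flat scraper with a handle, 190 mm long, lying on the far side of the bench. Origin: about its middle, on the bench; x axis along it.
There are look-alikes about, which are no part of the job. Leave any black or green look-alike of the bust_small alone.

How it is judged (in metres and radians):
On the way, in this order (a step that is already met when the one before it is completed fails the run):
1. the large bust stands on the bench between the rails, its shoulders inside the mouth (x of bust_large in the frame of rack between 0.028 and 0.2 m and y of bust_large in the frame of rack between -0.008 and 0.008 m and height (world z) of bust_large below 0.006 m), for 0.1 s.
2. the medium bust stands on the bench between the rails, its shoulders inside the mouth (x of bust_medium in the frame of rack between 0.028 and 0.2 m and y of bust_medium in the frame of rack between -0.008 and 0.008 m and height (world z) of bust_medium below 0.006 m), for 0.1 s.
3. the small bust stands on the bench between the rails, its shoulders inside the mouth (x of bust_small in the frame of rack between 0.028 and 0.2 m and y of bust_small in the frame of rack between -0.008 and 0.008 m and height (world z) of bust_small below 0.006 m), for 0.1 s.
At the end, for the whole second after the job is handed in: All three busts upright (within 0.08 rad) and at rest on the bench between the rails, large, medium, small from the stop, their centres more than 158, 92 and 28 mm into the lane (large within 10 mm of the stop, small's shoulders at most 4 mm out of the mouth) (all of step 3 and x of bust_large in the frame of rack between 0.158 and 0.2 m and y of bust_large in the frame of rack between -0.008 and 0.008 m and height (world z) of each of bust_large, bust_medium below 0.006 m and angle between each of bust_large, bust_medium, bust_small's own z axis and vertical below 0.08 rad and linear speed of each of bust_large, bust_medium, bust_small below 0.02 m/s and x of bust_medium in the frame of rack between 0.092 and 0.2 m and y of bust_medium in the frame of rack between -0.008 and 0.008 m); the robot touches nothing.
It fails at once if a bust is tilted by more than 0.5 rad (angle between any of bust_large, bust_medium, bust_small's own z axis and vertical above 0.5 rad).
It fails at once if the figure, the tin or the scraper is moved by more than 25 mm (distance of any of figure, tin, scraper from where it was at the start of the episode above 0.025 m).
It fails at once if the figure or the tin is knocked over (angle between any of figure, tin's own z axis and vertical above 0.4 rad).
It also fails if it takes over 67 s, if anything falls off the work surface, if the arm or the gripper's body presses on something with over 40 N, if the wrist force passes 120 N, or if a joint passes its speed limit or range.

ROBOT

A 6-joint arm with a two-finger parallel gripper is mounted at the origin on the work surface. World frame = base frame: x ahead of the robot, y to its left, z up, the work surface at z = 0. Lengths are in mm, angles in rad, forces in N, time in s.
With the tool pointing down it reaches from about 300 to 775 mm from the base axis. Payload 14.6 kg.
Tool frame: the origin (TCP) lies at the very end of the fingers, on their centre line; the grasp point (between the pads) lies 19 mm behind it; z points along the fingers, y is the line along which they close (so a half turn about z gives the same grasp; the last joint's range is limited). The gripper opens to 94 mm and grips with 3 to 60 N. Pads are 16 mm wide; open, the fingers measure 119 mm over their backs; the gripper's body (75 mm by 177 mm) begins 78 mm behind the grasp point.
Start: joints at [1.086, 0.3, 1.521, -0, 1.321, -0.067], TCP at [223.159, 502.682, 205.446] pointing down, gripper open.
Joint ranges: [-3.03, 3.03], [-0.79, 2.21], [0.23, 2.52], [-1.04, 4.18], [0, 3.07], [-2.55, 2.55]. Speed limits (rad/s): [2.22, 2.22, 2.57, 3.14, 3.14, 3.14].

INTERFACE

Orientations are given as a unit quaternion [x, y, z, w].
In Python, from plant import arm gives the robot as it stands. The module is installed in compiled form; this text tells all that it offers.
- The arm moves only by the tool jog_arm, never from a script. Its argument "motion" is a list of rows, each a list of 2 entries, a list of its own where there are three numbers: the shift along the tool's x, y, z scaled (see below), then the turn, a rotation vector about the tool's x, y, z scaled (see below). In form: [[[dx, dy, dz], [wx, wy, wz]], ...]. A call has 1 to 8 rows; each row shifts and turns the commanded pose from where the row before left it, along the tool's axes as they then stand; what a row does not reach is not made up. The controller multiplies each number of a shift by 1 m and each number of a turn by 6 degrees. A row lasts 1/12 s, in which the tool goes at most 41.7 mm and 7.16 degrees, less where a joint would pass 70% of its speed; a pose out of reach is approached as far as the arm can. A call with a number of a shift or a turn outside -1 to 1 is refused whole. A call with a gripper value outside its range is refused whole. "fingers" is the opening, from -1 (shut) to 1 (fully open), set as the call begins (left out, the last holds). The fingers move at their own pace and stop on an object; "grip_force" is the grip in N (left out, the last holds). Time passes only in rows, so rows that do not move let the fingers close. It gives the time, the measured TCP pose, the force, the opening and the grip force at its end, in the units of the state.
- arm.observe(): the state, without advancing time (a new reading comes with each control period).
- arm.get_image(name): name is "side" or "top" or "wrist"; returns the picture (420x560x3 uint8, red, green, blue); there is no depth.
- arm.camera_model(name): a dict with "fovy" (degrees; the focal length in pixels is half the picture's height over the tangent of half this angle, whatever the lens; pixels are square), "cx", "cy" (the principal point, pixels), "world_from_camera" (4x4, takes a point from camera to world coordinates). Camera axes: x right, y up, looking along -z (the intrinsics and any distortion apply to the point x, -y, -z); pixel columns grow to the right and rows downward; lengths in mm; the calibration is good to about 2 mm. A picture is of the moment at which its call begins: read the wrist's pose just before it. camera_model takes no time and is no camera call; for the wrist camera it gives the pose at the moment of the call.
- arm.hand_in(): hands the job in; it is judged then, once.
Trained networks look in the newest picture that a camera, given by its name, has taken for a name from the list of things; names that differ only in an ending like _2 or _b are one class to them, and where a whole thing is asked for, a point or a joint stands for the part that bears it (a point fixed in the world has none). Each returns a list of dicts, best first, with "conf" (0 to 1); they miss things now and then, are a little off and sometimes report something else, mostly with a low value. They report only what shows in the picture. A call takes as long as a camera call. They do not tell look-alikes from the thing itself.
- arm.search_frame(target, camera): "position" ([column, row] as shares, 0 to 1, of the picture: columns of its width, rows of its height, amid what is visible of it).
The state is a dict: "time_s": time; "joints": joint angles; "qd": joint speeds; "joint_torque": joint torques, N m; "tool_pos": TCP position; "tool_rot": TCP orientation; "force": force on the tool from outside, world axes, zero at the start; "ft_torque": the same for the moment, N m; "opening": finger opening in mm; "gripper_force": force on a finger pad.
Only numpy, scipy, OpenCV 4.12 (cv2) and the standard library are available. Lean on these libraries where they do the work, as an engineer would, in place of code of your own. Each camera call takes 0.05 s, during which the arm holds its last target. There are 200 camera calls.

## Working session

There is one attempt and no reset: what is moved stays moved. The work goes in short steps, Python scripts to look and compute and a tool call to move; the robot and the scene stay as the last step left them, time stands still between calls to the robot, and variables do not carry over. Pictures are saved under pics/ and viewed, at most 10 in all, crops included, and the job is handed in when it is done.

Besides the shell and the picture viewer there is one more tool, called after "Request:" as a command line: name --argument value ..., lists and objects as JSON in quotes. jog_arm: Moves the arm, as the interface text tells. Its arguments: {"type":"object","properties":{"motion":{"type":"array","items":{"type":"array"}},"fingers":{"type":"number"},"grip_force":{"type":"number"}},"required":["motion"]}

```bash
mkdir -p pics
cat > h.py <<'E'
import numpy as np, cv2
from plant import arm
def snap(n,f):
    im=arm.get_image(n); cv2.imwrite('pics/'+f,cv2.cvtColor(im,cv2.COLOR_RGB2BGR)); return im
def ray(n,u,v):
    m=arm.camera_model(n); T=np.array(m['world_from_camera']); f=210/np.tan(np.radians(m['fovy'])/2)
    d=T[:3,:3]@np.array([(u-m['cx'])/f,-(v-m['cy'])/f,-1]); return T[:3,3],d
def at(n,u,v,z):
    c,d=ray(n,u,v); return c+d*(z-c[2])/d[2]
def px(n,p):
    m=arm.camera_model(n); T=np.array(m['world_from_camera']); f=210/np.tan(np.radians(m['fovy'])/2)
    q=T[:3,:3].T@(np.array(p)-T[:3,3]); return m['cx']+f*q[0]/-q[2], m['cy']-f*q[1]/-q[2]
E
python3 - <<'E'
from h import *
a=snap('top','t0.png');b=snap('side','s0.png')
cv2.imwrite('pics/both.png',cv2.resize(np.vstack([a,b])[:,:,::-1],None,fx=.7,fy=.7))
for n in('top','side'):
    m=arm.camera_model(n);print(n,m['fovy'],m['cx'],m['cy'],{k:v for k,v in m.items() if k not in('fovy','cx','cy','world_from_camera')},np.round(m['world_from_camera'],3).tolist())
    for t in['bust_large','bust_medium','bust_small','rack','rack_lips','rack_bar','rack_stop','figure','tin','scraper']:
        try: r=arm.search_frame(t,n)
        except Exception as e: print(t,e);continue
        print(t,[(round(d['position'][0]*560),round(d['position'][1]*420),round(d['conf'],2)) for d in r])
print(arm.observe())
E
```

```text
top 54.63951285097939 282.651478005955 212.28165056891643 {} [[-0.005, 0.995, -0.099, 443.703], [-1.0, -0.005, -0.002, 108.195], [-0.002, 0.099, 0.995, 1216.228], [0.0, 0.0, 0.0, 1.0]]
bust_large [(260, 208, 0.79)]
bust_medium [(198, 241, 0.71), (269, 266, 0.7)]
bust_small [(199, 241, 0.96), (173, 216, 0.86), (165, 297, 0.66), (154, 246, 0.63), (200, 299, 0.26), (261, 211, 0.15)]
rack [(383, 211, 0.7)]
rack_lips [(379, 208, 0.78), (204, 182, 0.47)]
rack_bar [(378, 212, 0.75), (262, 208, 0.21)]
rack_stop [(378, 209, 0.76)]
figure [(199, 298, 0.62)]
tin [(202, 177, 0.64)]
scraper [(277, 157, 0.86)]
side 54.35860220832345 274.62745843815844 213.26585793330113 {} [[0.944, 0.195, -0.265, 241.002], [-0.329, 0.518, -0.79, -687.516], [-0.017, 0.833, 0.553, 693.514], [0.0, 0.0, 0.0, 1.0]]
bust_large [(289, 219, 0.7)]
bust_medium [(232, 240, 0.55)]
bust_small [(222, 181, 0.79), (188, 196, 0.68), (237, 204, 0.66)]
rack [(326, 318, 0.83)]
rack_lips [(332, 322, 0.95)]
rack_bar [(330, 320, 0.95)]
rack_stop []
figure [(185, 207, 0.71)]
tin [(296, 184, 0.74), (230, 239, 0.17)]
scraper [(347, 232, 0.82)]
{'time_s': 1.1, 'joints': array([ 1.08640690e+00,  2.99899268e-01,  1.52103561e+00,  1.04925775e-05,
        1.32069484e+00, -6.65928932e-02]), 'qd': array([ 3.15724375e-05, -1.03151699e-03, -9.09206523e-05,  3.40609750e-04,
        3.31465893e-04, -1.49646958e-03]), 'joint_torque': array([-1.05847469e-04, -5.31672621e+01, -3.52912688e+01,  7.09058437e-02,
        2.13195331e-02,  6.34803996e-06]), 'tool_pos': array([223.14690375, 502.67283537, 205.43090229]), 'tool_rot': array([ 2.07383514e-01,  9.78259719e-01, -1.64544365e-05, -9.93354491e-06]), 'force': array([-0.79559308,  1.00767266,  0.95223366]), 'ft_torque': array([ 0.0084695 ,  0.04534392, -0.00045793]), 'gripper_force': 0.0, 'opening': 94.30229200417111}
```

View pics/t0.png

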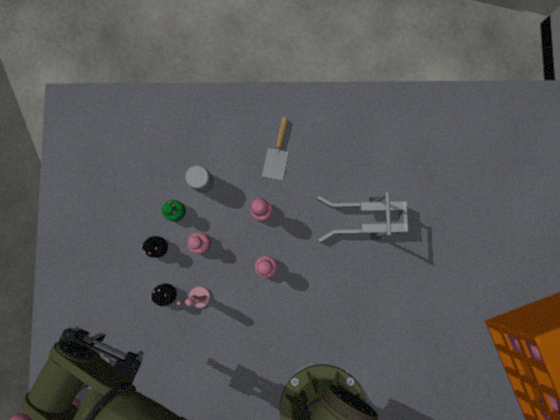

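View pics/s0.png

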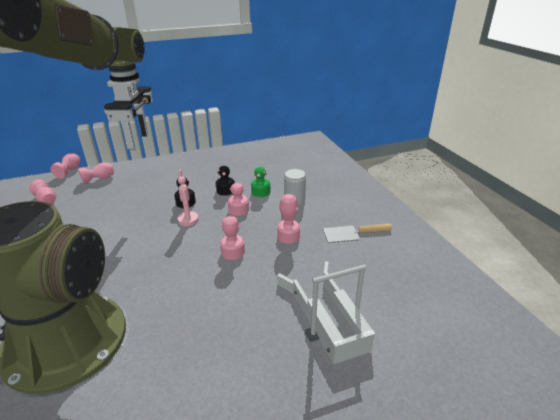

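```bash
cat > fit.py <<'E'
from h import *
from scipy.optimize import minimize
S=4
def proj(n,P):
    m=arm.camera_model(n); T=np.array(m['world_from_camera']); f=210/np.tan(np.radians(m['fovy'])/2)
    q=(np.asarray(P)-T[:3,3])@T[:3,:3]; return np.c_[m['cx']+f*q[:,0]/-q[:,2], m['cy']-f*q[:,1]/-q[:,2]]
def fillh(mask,n,P):
    h=cv2.convexHull(((proj(n,P)+.5)*S*16-8).astype(np.int32)); cv2.fillConvexPoly(mask,h,1,shift=4)
def ring(r,z):
    a=np.linspace(0,2*np.pi,40); return np.c_[r*np.cos(a),r*np.sin(a),0*a+z]
def bust(rh,zh,zt,zn):
    hd=[ring(rh*np.sqrt(max(0,1-t*t)),zh+(zt-zh)*t) for t in np.linspace(0,1,8)]+[ring(rh*np.sqrt(max(0,1-t*t*.9)),zh-(zh-zn)*t) for t in np.linspace(0,1,8)]
    return [np.vstack([ring(32,0),ring(32,34),ring(24,43)]),np.vstack([ring(13,40),ring(13,zn+5)]),np.vstack(hd)]
B={'large':bust(25,100,135,62),'medium':bust(22,86,112,58),'small':bust(19,74,92,56)}
def box(x0,x1,y0,y1,z0,z1): return np.array([[x,y,z] for x in(x0,x1) for y in(y0,y1) for z in(z0,z1)],float)
R=[]
for s in(1,-1):
    R+=[box(0,80,s*35,s*43,0,40),box(80,200,s*35,s*43,0,54),box(80,200,s*20,s*43,46,54),box(125,135,s*45,s*55,0,160)]
    f=np.array([[0,35],[0,43],[-43,63],[-43,71]])*[1,s]; R.append(np.vstack([np.c_[f,0*f[:,0]],np.c_[f,0*f[:,0]+30]]))
R+=[box(125,135,-55,55,150,160),box(200,208,-43,43,0,54)]
def render(n,parts,p,shape=(420,560)):
    m=np.zeros((shape[0]*S,shape[1]*S),np.uint8); c,s=np.cos(p[2]),np.sin(p[2])
    for P in parts: fillh(m,n,P@np.array([[c,s,0],[-s,c,0],[0,0,1]])+[p[0],p[1],0])
    return m
def fit(parts,p0,views,yaw):
    def cost(d):
        p=np.r_[d[:2],d[2]/100 if yaw else 0]; t=0
        for n,M in views:
            m=cv2.resize(render(n,parts,p).astype(np.float32),(560,420),interpolation=cv2.INTER_AREA)
            t+=np.minimum(m,M).sum()/np.maximum(m,M).sum()
        return -t
    x0=np.array([p0[0],p0[1],p0[2]*100])[:3 if yaw else 2]
    r=minimize(cost,x0,method='Nelder-Mead',options=dict(initial_simplex=np.vstack([x0]+[x0+15*e*(1 if i<2 else .6) for i,e in enumerate(np.eye(len(x0)))]),xatol=.1,fatol=1e-5))
    return r.x,-r.fun
E
cat > m.py <<'E'
from fit import *
I={n:cv2.cvtColor(cv2.imread(f'pics/{n[0]}0.png'),cv2.COLOR_BGR2HSV).astype(int) for n in('top','side')}
G={n:at(n,*uv,z) for n,uv,z in[('top',(261,208),90)]}
def blob(M,uv):
    k,l=cv2.connectedComponents(M.astype(np.uint8)); 
    w=l[uv[1]-4:uv[1]+5,uv[0]-4:uv[0]+5]; w=w[w>0]; return (l==np.bincount(w).argmax()).astype(np.float32)
pink={n:(i[...,1]>70)&((i[...,0]>160)|(i[...,0]<6))&(i[...,2]>50) for n,i in I.items()}
met={n:(i[...,1]<45)&(i[...,2]>(125 if n=='side' else 118)) for n,i in I.items()}
out={n:cv2.resize(cv2.imread(f'pics/{n[0]}0.png'),None,fx=S,fy=S,interpolation=cv2.INTER_CUBIC) for n in I}
def draw(parts,p):
    for n in out:
        c,_=cv2.findContours(render(n,parts,p),cv2.RETR_LIST,cv2.CHAIN_APPROX_NONE); cv2.drawContours(out[n],c,-1,(0,255,255),1)
for k,t,s in[('large',(261,208),(289,219)),('medium',(265,266),(232,240)),('small',(198,243),(237,204))]:
    p0=at('top',*t,80); v={'top':('top',blob(pink['top'],t)),'side':('side',blob(pink['side'],s))}
    for vs in(['top'],['side'],['top','side']):
        x,c=fit(B[k],p0,[v[a] for a in vs],0); print(k,vs,x.round(1),round(c/len(vs),3))
    draw(B[k],[*x,0])
e=at('top',331,218,40);print('rack guess',e)
vt=np.zeros((420,560),np.float32);vt[185:250,310:415]=1;vs=np.zeros((420,560),np.float32);vs[255:365,270:378]=1
V={'top':('top',met['top']*vt),'side':('side',met['side']*vs)}
for w in(['top'],['side'],['top','side']):
    x,c=fit(R,[e[0],e[1],-1.6],[V[a] for a in w],1);print(w,x.round(1),round(c/len(w),3))
draw(R,[x[0],x[1],x[2]/100])
a=out['top'][600:1280,560:1680]; b=out['side'][640:1480,640:1560]
cv2.imwrite('pics/o1.png',cv2.resize(a,(792,481)));cv2.imwrite('pics/o2.png',cv2.resize(b,(650,594)))
for t,uv,z in(('tin',(200,177),95),('figure',(200,297),0),('green',(173,210),60),('blk',(155,246),60),('blk2',(164,294),60)):print(t,at('top',*uv,z).round())
E
python3 m.py
```

```text
large ['top'] [569.9 174.7] 0.924
large ['side'] [571.2 178.8] 0.884
large ['top', 'side'] [569.9 175.3] 0.897
medium ['top'] [405.  160.9] 0.936
medium ['side'] [406.2 165. ] 0.869
medium ['top', 'side'] [405.2 161.5] 0.892
small ['top'] [474.2 357. ] 0.912
small ['side'] [473.4 363.6] 0.837
small ['top', 'side'] [473.4 358.6] 0.86
rack guess [543.40635688 -29.73938928  40.        ]Traceback (most recent call last):
  File "m.py", line 22, in <module>
    x,c=fit(R,[e[0],e[1],-1.6],[V[a] for a in w],1);print(w,x.round(1),round(c/len(w),3))
        ~~~^^^^^^^^^^^^^^^^^^^^^^^^^^^^^^^^^^^^^^^^
  File "fit.py", line 33, in fit
    r=minimize(cost,x0,method='Nelder-Mead',options=dict(initial_simplex=np.vstack([x0]+[x0+15*e*(1 if i<2 else .6) for i,e in enumerate(np.eye(len(x0)))]),xatol=.1,fatol=1e-5))
    res = _minimize_neldermead(fun, x0, args, callback, bounds=bounds,
                               **options)
    fxr = func(xr)
    fx = function(np.copy(x), *(wrapper_args + args))
  File "fit.py", line 29, in cost
    m=cv2.resize(render(n,parts,p).astype(np.float32),(560,420),interpolation=cv2.INTER_AREA)
                 ~~~~~~^^^^^^^^^^^
  File "fit.py", line 23, in render
    for P in parts: fillh(m,n,P@np.array([[c,s,0],[-s,c,0],[0,0,1]])+[p[0],p[1],0])
                    ~~~~~^^^^^^^^^^^^^^^^^^^^^^^^^^^^^^^^^^^^^^^^^^^^^^^^^^^^^^^^^^
  File "fit.py", line 8, in fillh
    h=cv2.convexHull(((proj(n,P)+.5)*S*16-8).astype(np.int32)); cv2.fillConvexPoly(mask,h,1,shift=4)
                       ~~~~^^^^^
  File "fit.py", line 5, in proj
    m=arm.camera_model(n); T=np.array(m['world_from_camera']); f=210/np.tan(np.radians(m['fovy'])/2)
ValueError: time passes only in moves, steps and waits
```

```bash
python3 - <<'E'
s=open('fit.py').read()
s=s.replace("S=4\n","S=4\nCM={}\ndef cm(n):\n    if n not in CM: CM[n]=arm.camera_model(n)\n    return CM[n]\n").replace("m=arm.camera_model(n); T","m=cm(n); T")
open('fit.py','w').write(s)
E
python3 m.py
```

```text
large ['top'] [569.9 174.7] 0.924
large ['side'] [571.2 178.8] 0.884
large ['top', 'side'] [569.9 175.3] 0.897
medium ['top'] [405.  160.9] 0.936
medium ['side'] [406.2 165. ] 0.869
medium ['top', 'side'] [405.2 161.5] 0.892
small ['top'] [474.2 357. ] 0.912
small ['side'] [473.4 363.6] 0.837
small ['top', 'side'] [473.4 358.6] 0.86
rack guess [543.40635688 -29.73938928  40.        ]
['top'] [ 546.1  -37.1 -156.3] 0.641
['side'] [ 559.9  -32.7 -157.3] 0.399
['top', 'side'] [ 545.5  -36.7 -155.6] 0.486
tin [656. 341.  95.]
figure [315. 355.   0.]
green [567. 424.  60.]
blk [465. 473.  60.]
blk2 [330. 444.  60.]
```

View pics/o1.png

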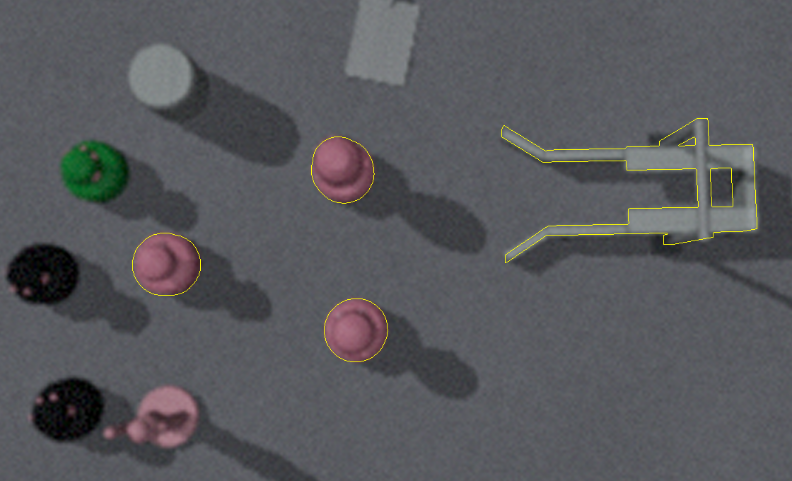

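View pics/o2.png

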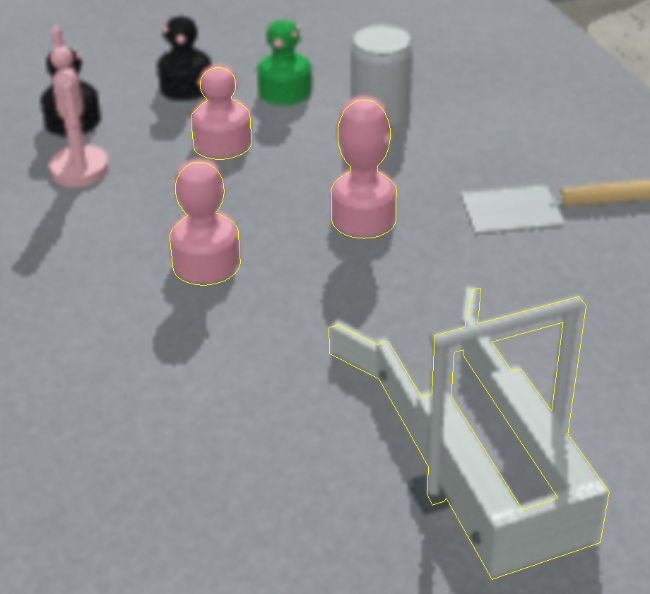

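The overlay confirms the three pink busts, in o1 pixels: large (342,168), medium (355,330) and small (166,265). Green (95,170) and black (42,273 and 67,408) are the look-alikes, so I leave them alone. The rack fit is good: mouth at about (545.5, −36.7), lane along −y.

Request:
jog_arm --motion '[[[0,0,0],[0,0,1]],[[0,0,0],[0,0,1]],[[0,0,0],[0,0,1]],[[0,0,0],[0,0,1]],[[0,0,0],[0,0,1]],[[0,0,0],[0,0,1]],[[0,0,0],[0,0,1]],[[0,0,0],[0,0,1]]]' --fingers 1

```text
time_s: 1.77
tool_pos: [223.2, 502.7, 205.5]
tool_rot: [0.589, 0.808, 0.0, -0.0]
force: [0.3, 0.9, -0.5]
opening: 94.1
gripper_force: 0.0
```

Request:
jog_arm --motion '[[[0,0,0],[0,0,0.956]],[[0,0,0],[0,0,0.956]],[[0,0,0],[0,0,0.956]],[[-0.02,0.02,0],[0,0,0]],[[-0.02,0.02,0],[0,0,0]],[[-0.02,0.02,0],[0,0,0]],[[-0.02,0.02,0],[0,0,0]],[[-0.02,0.02,0],[0,0,0]]]'

```text
time_s: 2.43
tool_pos: [325.4, 403.2, 205.5]
tool_rot: [0.702, 0.712, 0.0, 0.0]
force: [-0.8, 0.3, 0.0]
opening: 94.2
gripper_force: 0.0
```

Request:
jog_arm --motion '[[[-0.029,0.03,0],[0,0,0]],[[-0.029,0.03,0],[0,0,0]],[[-0.029,0.03,0],[0,0,0]],[[-0.029,0.03,0],[0,0,0]],[[-0.029,0.03,0],[0,0,0]],[[-0.029,0.03,0],[0,0,0]],[[-0.029,0.03,0],[0,0,0]],[[-0.029,0.03,0],[0,0,0]]]'

```text
time_s: 3.1
tool_pos: [569.0, 174.3, 205.6]
tool_rot: [0.702, 0.712, 0.0, 0.0]
force: [-0.0, 0.4, 0.2]
opening: 93.7
gripper_force: 0.0
```

Request:
jog_arm --motion '[[[0,0,0],[0,0,0]],[[0,0,0],[0,0,0]]]'

```text
time_s: 3.27
tool_pos: [568.5, 174.6, 204.8]
tool_rot: [0.703, 0.711, -0.0, -0.0]
force: [-0.6, 0.5, 1.1]
opening: 94.1
gripper_force: 0.0
```

Run:
```python
from h import *
o=arm.observe();print(o['tool_pos'],o['time_s'])
snap('wrist','w1.png')
for n in('bust_large',):print([(np.array(d['position'])*[560,420],d['conf']) for d in arm.search_frame(n,'wrist')])
m=arm.camera_model('wrist');print(np.round(m['world_from_camera'],2),m['fovy'])
print(px('wrist',[570,175.3,135]),px('wrist',[570,175.3,100]),px('wrist',[570,175.3,0]),px('wrist',[545.5,-36.7,40]))
```

```text
[568.50923189 174.58533934 204.78116046] 3.2667
[(array([281.12, 201.18]), 0.71)]
[[ 1.0000e+00 -1.0000e-02 -0.0000e+00  5.6640e+02]
 [ 1.0000e-02  9.6000e-01  2.8000e-01  2.5765e+02]
 [ 0.0000e+00 -2.8000e-01  9.6000e-01  3.8289e+02]
 [ 0.0000e+00  0.0000e+00  0.0000e+00  1.0000e+00]] 70.79761118114116
(np.float64(279.7354781622735), np.float64(221.68723454094294)) (np.float64(279.42653764723775), np.float64(210.60718740429675)) (np.float64(278.8367452666036), np.float64(189.45448304791097)) (np.float64(258.91646339238247), np.float64(344.51929216308883))
```

View pics/w1.png

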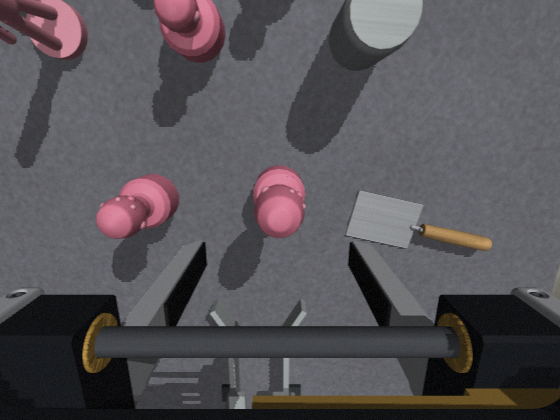

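The wrist view shows the large bust at (280,200) and the rack flares at about (215,310) and (298,310). Both match the predicted positions, so I'm grasping it.

Request:
jog_arm --motion '[[[0.001,0.0015,0.024],[0,0,0]],[[0,0,0.025],[0,0,0]],[[0,0,0.025],[0,0,0]],[[0,0,0.025],[0,0,0]],[[0,0,0.025],[0,0,0]],[[0,0,0],[0,0,0]]]'

```text
time_s: 3.87
tool_pos: [566.2, 177.9, 77.2]
tool_rot: [0.701, 0.713, -0.003, -0.002]
force: [-1.2, -0.6, -0.3]
opening: 94.2
gripper_force: 0.0
```

Request:
jog_arm --motion '[[[0,0,0],[0,0,0]],[[0,0,0],[0,0,0]],[[0,0,0],[0,0,0]],[[0,0,0],[0,0,0]],[[0,0,0],[0,0,0]],[[0,0,0],[0,0,0]],[[0,0,0],[0,0,0]],[[0,0,0],[0,0,0]]]' --fingers -1 --grip_force 20

```text
time_s: 4.53
tool_pos: [569.5, 177.1, 81.8]
tool_rot: [0.702, 0.712, 0.0, 0.0]
force: [1.0, 0.2, 1.2]
opening: 49.1
gripper_force: 20.0
```

Request:
jog_arm --motion '[[[0,0,-0.006],[0,0,0]],[[-0.01,-0.003,0],[0,0,0]],[[-0.02,-0.004,0],[0,0,0]],[[-0.025,-0.005,0],[0,0,0]],[[-0.025,-0.005,0],[0,0,0]],[[-0.025,-0.005,0],[0,0,0]],[[-0.025,-0.003,0],[0,0,0]],[[-0.01,-0.002,0],[0,0,0]]]'

```text
time_s: 5.2
tool_pos: [543.5, 33.7, 87.4]
tool_rot: [0.702, 0.712, -0.0, -0.0]
force: [-0.5, 0.4, -3.1]
opening: 49.1
gripper_force: 20.0
```

Request:
jog_arm --motion '[[[0,0,0],[0,0,0]],[[0,0,0],[0,0,0]],[[0,0,0],[0,0,0]]]'

```text
time_s: 5.45
tool_pos: [544.3, 37.5, 87.5]
tool_rot: [0.702, 0.713, 0.0, -0.0]
force: [0.5, -0.3, -2.8]
opening: 49.4
gripper_force: 20.0
```

Run:
```python
from h import *
o=arm.observe();print(o['tool_pos'],o['time_s'],o['opening'])
a=snap('wrist','w2.png');b=snap('side','s2.png')
print(px('side',[o['tool_pos'][0],o['tool_pos'][1],50]))
cv2.imwrite('pics/v2.png',np.hstack([cv2.resize(b[180:390,200:420],(440,420)),cv2.resize(a,(360,270))[:, :] if 0 else a[:420,100:460]])[:,:,::-1])
```

```text
[544.34513588  37.48778049  87.45922198] 5.45 49.36534837368613
(np.float64(298.41950386203507), np.float64(254.19883252946474))
```

View pics/v2.png

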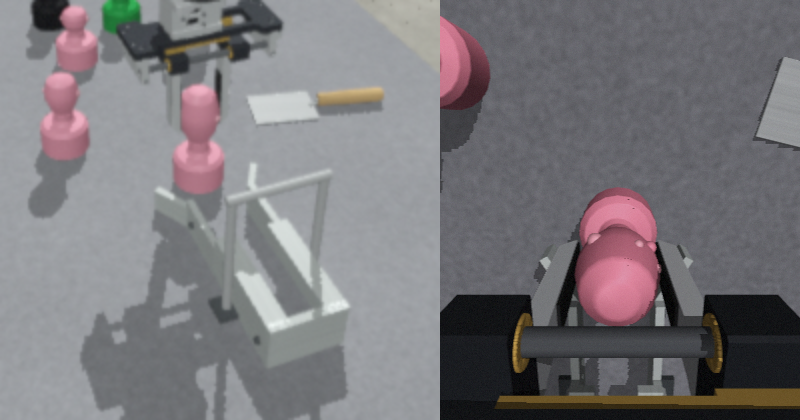

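Request:
jog_arm --motion '[[[-0.014,0,0.001],[0,0,0]],[[-0.014,0,0.001],[0,0,0]],[[-0.014,0,0.001],[0,0,0]],[[-0.01,0,0.001],[0,0,0]],[[-0.008,0,0],[0,0,0]],[[-0.007,0,0],[0,0,0]],[[-0.007,0,0],[0,0,0]]]'

```text
time_s: 6.13
tool_pos: [545.5, -37.4, 83.5]
tool_rot: [0.702, 0.712, 0.0, -0.0]
force: [0.4, 0.9, -3.1]
opening: 49.0
gripper_force: 20.0
```

Request:
jog_arm --motion '[[[-0.007,0,0],[0,0,0]],[[-0.007,0,0],[0,0,0]],[[-0.007,0,0],[0,0,0]],[[-0.007,0,0],[0,0,0]],[[-0.007,0,0],[0,0,0]],[[-0.004,0,0],[0,0,0]],[[0,0,0],[0,0,0]]]'

```text
time_s: 6.72
tool_pos: [546.0, -77.1, 83.5]
tool_rot: [0.702, 0.712, -0.0, 0.0]
force: [-0.3, -1.2, -3.7]
opening: 49.1
gripper_force: 20.0
```

Request:
jog_arm --motion '[[[0,0,0.0018],[0,0,0]],[[0,0,0],[0,0,0]],[[0,0,0],[0,0,0]]]'

```text
time_s: 6.97
tool_pos: [546.2, -76.0, 81.9]
tool_rot: [0.702, 0.712, 0.0, 0.0]
force: [-0.8, -1.1, -0.8]
opening: 49.2
gripper_force: 20.0
```

Request:
jog_arm --motion '[[[0,0,0],[0,0,0]],[[0,0,0],[0,0,0]],[[0,0,0],[0,0,0]],[[0,0,0],[0,0,0]],[[0,0,0],[0,0,0]],[[0,0,0],[0,0,0]]]' --fingers 1

```text
time_s: 7.47
tool_pos: [546.0, -76.2, 81.6]
tool_rot: [0.702, 0.712, -0.0, -0.0]
force: [0.7, -0.4, -0.2]
opening: 86.3
gripper_force: 0.0
```

Request:
jog_arm --motion '[[[0,0,-0.02],[0,0,0]],[[0,0,-0.03],[0,0,0]],[[0,0,-0.03],[0,0,0]],[[0,0,-0.03],[0,0,0]],[[0.02,-0.012,0],[0,0,0]],[[0.025,-0.0145,0],[0,0,0]],[[0.025,-0.0145,0],[0,0,0]],[[0.025,-0.0145,0],[0,0,0]]]'

```text
time_s: 8.13
tool_pos: [488.2, 18.8, 191.7]
tool_rot: [0.702, 0.712, 0.0, 0.0]
force: [0.5, 0.7, -0.1]
opening: 94.0
gripper_force: 0.0
```

Request:
jog_arm --motion '[[[0.025,-0.0145,0],[0,0,0]],[[0.025,-0.0145,0],[0,0,0]],[[0.025,-0.0145,0],[0,0,0]],[[0.025,-0.0145,0],[0,0,0]],[[0.025,-0.0125,0],[0,0,0]],[[0.021,-0.011,0],[0,0,0]],[[0,0,0],[0,0,0]],[[0,0,0],[0,0,0]]]'

```text
time_s: 8.8
tool_pos: [405.2, 163.3, 191.8]
tool_rot: [0.701, 0.713, 0.0, 0.0]
force: [-0.1, -0.1, -0.2]
opening: 93.9
gripper_force: 0.0
```

Run:
```python
from h import *
from fit import *
o=arm.observe();print(o['tool_pos'],o['tool_rot'],o['time_s'])
snap('side','s3.png');snap('top','t3.png')
i=cv2.cvtColor(cv2.imread('pics/s3.png'),cv2.COLOR_BGR2HSV).astype(int)
M=((i[...,1]>70)&((i[...,0]>160)|(i[...,0]<6))&(i[...,2]>50)); M[:,:290]=0; M[:225]=0
for n,e in(('L',[547,-75]),):
    x,c=fit(B['large'],e,[('side',M.astype(np.float32))],0); print(x,c)
    d=x-[545.5,-36.7]; print('rack x,y',d@[.0148,-.9999],d@[.9999,.0148])
```

```text
[405.15686275 163.26899466 191.81813788] [7.01051259e-01 7.13110853e-01 1.47742586e-04 1.45212848e-04] 8.8Traceback (most recent call last):
  File "<stdin>", line 8, in <module>
  File "fit.py", line 36, in fit
    x0=np.array([p0[0],p0[1],p0[2]*100])[:3 if yaw else 2]
                             ~~^^^
IndexError: list index out of range
```

```bash
cat > chk.py <<'E'
import sys
from fit import *
def chk(f,k,e,r):
    i=cv2.cvtColor(cv2.imread('pics/'+f),cv2.COLOR_BGR2HSV).astype(int)
    M=((i[...,1]>70)&((i[...,0]>160)|(i[...,0]<6))&(i[...,2]>50)); m=np.zeros_like(M); m[r[0]:r[1],r[2]:r[3]]=1
    x,c=fit(B[k],[*e,0],[('side' if f[0]=='s' else 'top',(M&m).astype(np.float32))],0)
    d=x-[545.5,-36.7]; print(k,x.round(1),round(c,3),'rack x,y',d@[.0148,-.9999],d@[.9999,.0148])
E
python3 - <<'E'
from chk import *
chk('s3.png','large',[547,-75],(225,340,285,380))
chk('t3.png','large',[547,-75],(190,240,310,380))
chk('t3.png','medium',[405,162],(240,290,240,290))
E
```

```text
large [549.5 -74.5] 0.565 rack x,y 37.82716035561753 3.45494263482186
large [547.1 -79.6] 0.921 rack x,y 42.872297787959575 0.9618649760580065
medium [405. 162.] 0.0 rack x,y -200.75952999999998 -137.54519
```

Request:
jog_arm --motion '[[[-0.001,0,0.024],[0,0,0]],[[0,0,0.025],[0,0,0]],[[0,0,0.025],[0,0,0]],[[0,0,0.025],[0,0,0]],[[0,0,0.025],[0,0,0]],[[0,0,0],[0,0,0]],[[0,0,0],[0,0,0]]]'

```text
time_s: 9.48
tool_pos: [405.4, 160.9, 67.4]
tool_rot: [0.702, 0.712, -0.001, -0.0]
force: [1.0, 0.4, 0.4]
opening: 94.1
gripper_force: 0.0
```

Request:
jog_arm --motion '[[[0,0,0],[0,0,0]],[[0,0,0],[0,0,0]],[[0,0,0],[0,0,0]],[[0,0,0],[0,0,0]],[[0,0,0],[0,0,0]],[[0,0,0],[0,0,0]],[[0,0,0],[0,0,0]],[[0,0,0],[0,0,0]]]' --fingers -1 --grip_force 20

```text
time_s: 10.15
tool_pos: [405.4, 161.7, 67.7]
tool_rot: [0.702, 0.712, 0.0, 0.0]
force: [1.9, -0.4, 0.0]
opening: 44.3
gripper_force: 0.8
```

Request:
jog_arm --motion '[[[0,0,0],[0,0,0]],[[0,0,-0.006],[0,0,0]],[[-0.005,0.012,0],[0,0,0]],[[-0.01,0.025,0],[0,0,0]],[[-0.01,0.025,0],[0,0,0]],[[-0.01,0.025,0],[0,0,0]],[[-0.01,0.025,0],[0,0,0]],[[-0.01,0.018,0],[0,0,0]]]'

```text
time_s: 10.82
tool_pos: [538.5, 107.4, 73.5]
tool_rot: [0.702, 0.712, 0.0, 0.0]
force: [-0.3, 0.3, -2.8]
opening: 43.1
gripper_force: 20.0
```

Request:
jog_arm --motion '[[[-0.015,0.007,0],[0,0,0]],[[-0.02,0,0],[0,0,0]],[[-0.02,0,0],[0,0,0]],[[-0.02,0,0],[0,0,0]],[[-0.015,0,0],[0,0,0]],[[-0.005,0,0],[0,0,0]],[[0,0,0],[0,0,0]],[[0,0,0],[0,0,0]]]'

```text
time_s: 11.48
tool_pos: [544.8, 13.9, 73.6]
tool_rot: [0.702, 0.712, 0.0, -0.0]
force: [0.1, 0.1, -3.2]
opening: 43.1
gripper_force: 20.0
```

Request:
jog_arm --motion '[[[-0.008,0,0.002],[0,0,0]],[[-0.008,0,0.002],[0,0,0]],[[-0.007,0,0.001],[0,0,0]],[[0,0,0.001],[0,0,0]],[[0,0,0],[0,0,0]],[[0,0,0],[0,0,0]]]'

```text
time_s: 11.98
tool_pos: [545.2, -9.4, 67.8]
tool_rot: [0.702, 0.712, 0.0, 0.0]
force: [-0.8, -0.3, 0.6]
opening: 43.3
gripper_force: 20.0
```

Request:
jog_arm --motion '[[[0,0,0],[0,0,0]],[[0,0,0],[0,0,0]],[[0,0,0],[0,0,0]],[[0,0,0],[0,0,0]],[[0,0,0],[0,0,0]],[[0,0,0],[0,0,0]]]' --fingers 1

```text
time_s: 12.48
tool_pos: [545.0, -9.2, 67.7]
tool_rot: [0.702, 0.712, 0.0, 0.0]
force: [0.3, -0.0, -0.9]
opening: 79.8
gripper_force: 0.0
```

Request:
jog_arm --motion '[[[0,0,-0.02],[0,0,0]],[[0,0,-0.03],[0,0,0]],[[0,0,-0.03],[0,0,0]],[[0.02,0,0],[0,0,0]],[[0.025,0,0],[0,0,0]],[[0.025,0,0],[0,0,0]],[[0,0,0],[0,0,0]],[[0,0,0],[0,0,0]]]'

```text
time_s: 13.15
tool_pos: [543.8, 61.5, 147.6]
tool_rot: [0.701, 0.713, -0.0, 0.0]
force: [1.2, 0.5, -0.3]
opening: 93.8
gripper_force: 0.0
```

```bash
python3 - <<'E'
from h import *
o=arm.observe();print(o['tool_pos'],o['time_s'])
snap('side','s4.png');snap('top','t4.png')
E
python3 - <<'E'
from chk import *
chk('t4.png','large',[547,-77],(190,240,339,380))
chk('t4.png','medium',[546,-10],(190,240,300,341))
chk('s4.png','medium',[546,-10],(200,340,270,380))
E
```

```text
[543.8476668   61.4767701  147.63682806] 13.15
large [547.1 -79.8] 0.832 rack x,y 43.07331088299126 0.9860712975448371
medium [531.5   5.4] 0.201 rack x,y -42.322123476200105 -13.393299630775452
medium [548.2 -11.7] 0.51 rack x,y -24.91866351406679 3.1160276992792637
```

View pics/s4.png

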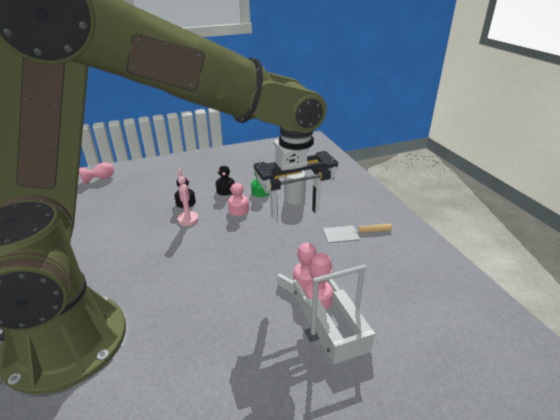

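The side view shows large at (320,275) and medium at (306,262), both upright in single file at the mouth. I'm pushing with closed fingers.

Request:
jog_arm --motion '[[[0,0,0],[0,0,0]],[[0,0,0],[0,0,0]],[[0,0,0],[0,0,0]],[[0,0,0.023],[0,0,0]],[[0,0,0.025],[0,0,0]],[[0,0,0.025],[0,0,0]],[[0,0,0.025],[0,0,0]],[[0,0,0.025],[0,0,0]]]' --fingers -1

```text
time_s: 13.92
tool_pos: [543.9, 60.4, 23.6]
tool_rot: [0.702, 0.712, 0.0, 0.0]
force: [0.6, 0.0, -0.1]
opening: 44.1
gripper_force: 0.0
```

Request:
jog_arm --motion '[[[0,0,0],[0,0,0]],[[-0.01,0,0],[0,0,0]],[[-0.01,0,0],[0,0,0]],[[-0.008,0,0],[0,0,0]],[[-0.006,0,0],[0,0,0]],[[-0.006,0,0],[0,0,0]],[[-0.006,0,0],[0,0,0]],[[-0.006,0,0],[0,0,0]]]'

```text
time_s: 14.58
tool_pos: [545.0, 8.4, 25.2]
tool_rot: [0.702, 0.712, 0.0, 0.0]
force: [0.1, 4.6, 2.1]
opening: 0.4
gripper_force: 2.2
```

Request:
jog_arm --motion '[[[-0.006,0,0],[0,0,0]],[[-0.006,0,0],[0,0,0]],[[-0.006,0,0],[0,0,0]],[[-0.006,0,0],[0,0,0]],[[-0.006,0,0],[0,0,0]],[[-0.006,0,0],[0,0,0]],[[-0.006,0,0],[0,0,0]],[[0,0,0],[0,0,0]]]'

```text
time_s: 15.25
tool_pos: [545.3, -34.5, 24.5]
tool_rot: [0.702, 0.712, -0.0, 0.0]
force: [0.7, -0.0, -0.2]
opening: 0.3
gripper_force: 0.0
```

```bash
python3 - <<'E'
from h import *
snap('side','s5.png')
E
python3 - <<'E'
from chk import *
i=cv2.cvtColor(cv2.imread('pics/s5.png'),cv2.COLOR_BGR2HSV).astype(int)
for k,x in(('large',102),('medium',38)):
    e=np.array([545.5,-36.7])+x*np.array([.0148,-.9999]); print(k,proj('side',[[*e,0],[*e,B[k][2][:,2].max()]]).round())
E
python3 - <<'E'
import cv2
i=cv2.imread('pics/s5.png')[200:380,240:420]; cv2.imwrite('pics/c5.png',cv2.resize(i,(590,590)))
E
```

```text
large [[329. 320.]
 [333. 273.]]
medium [[317. 300.]
 [319. 263.]]
```

View pics/c5.png

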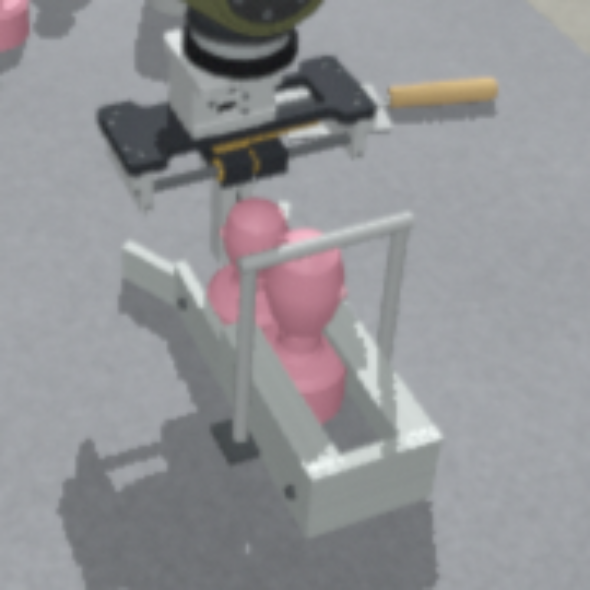

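The crop shows large at (305,232) and medium at (255,200), which match the predicted 102 and 38 mm. Next is the small bust.

Request:
jog_arm --motion '[[[0.02,0,0],[0,0,0]],[[0.02,0,0],[0,0,0]],[[0,0,-0.025],[0,0,0]],[[0,0,-0.03],[0,0,0]],[[0,0,-0.03],[0,0,0]],[[0,0,-0.025],[0,0,0]],[[0.02,-0.005,0],[0,0,0]],[[0.025,-0.005,0],[0,0,0]]]'

```text
time_s: 15.97
tool_pos: [534.6, 50.9, 136.0]
tool_rot: [0.703, 0.712, 0.001, 0.001]
force: [0.2, 0.4, 0.6]
opening: 0.6
gripper_force: 0.0
```

Request:
jog_arm --motion '[[[0.025,-0.005,0],[0,0,0]],[[0.025,-0.005,0],[0,0,0]],[[0.025,-0.005,0],[0,0,0]],[[0.025,-0.005,0],[0,0,0]],[[0.025,-0.005,0],[0,0,0]],[[0.025,-0.005,0],[0,0,0]],[[0.025,-0.005,0],[0,0,0]],[[0.025,-0.005,0],[0,0,0]]]' --fingers 1

```text
time_s: 16.63
tool_pos: [490.6, 252.0, 134.4]
tool_rot: [0.702, 0.712, -0.0, 0.0]
force: [-0.4, -0.3, 1.0]
opening: 50.1
gripper_force: 0.0
```

Request:
jog_arm --motion '[[[0.025,-0.005,0],[0,0,0]],[[0.025,-0.005,0],[0,0,0]],[[0.025,-0.005,0],[0,0,0]],[[0.025,0,0],[0,0,0]],[[0.008,0,0],[0,0,0]],[[0,0,0],[0,0,0]],[[0,0,0],[0,0,0]]]'

```text
time_s: 17.22
tool_pos: [474.4, 358.1, 134.2]
tool_rot: [0.702, 0.712, -0.001, 0.0]
force: [-0.4, -0.9, -0.3]
opening: 93.3
gripper_force: 0.0
```

Run:
```python
from h import *
o=arm.observe();print(o['tool_pos'],o['tool_rot'],o['opening'],o['time_s'])
a=snap('wrist','w6.png')
for p in([474,357.5,92],[474,357.5,74],[474,357.5,0]):print(px('wrist',p))
print([(np.array(d['position'])*[560,420],d['conf']) for d in arm.search_frame('bust_small','wrist')])
i=cv2.cvtColor(a,cv2.COLOR_RGB2HSV).astype(int);M=(i[...,1]>70)&((i[...,0]>160)|(i[...,0]<6))&(i[...,2]>50)
k,l,st,c=cv2.connectedComponentsWithStats(M.astype(np.uint8))
print([(s.tolist(),q.round().tolist()) for s,q in zip(st[1:],c[1:]) if s[4]>300])
```

```text
[474.40603225 358.13441048 134.16600872] [ 7.01678165e-01  7.12493849e-01 -5.05446235e-04  1.09412532e-04] 93.27066459620258 17.2167
(np.float64(275.83055741247756), np.float64(231.47087360665728))
(np.float64(275.91197410947746), np.float64(224.09619421361364))
(np.float64(276.15493097367346), np.float64(202.08929580324306))
[(array([270.424,  68.208]), 0.85), (array([276.92 , 212.184]), 0.74), (array([386.904, 130.914]), 0.63), (array([110.32 ,  98.994]), 0.59)]
[([246, 175, 64, 74, 3571], [277.0, 211.0]), ([0, 177, 138, 94, 5389], [75.0, 229.0])]
```

Request:
jog_arm --motion '[[[0,0,0.019],[0,0,0]],[[0,0,0.02],[0,0,0]],[[0,0,0.02],[0,0,0]],[[0,0,0.02],[0,0,0]],[[0,0,0],[0,0,0]],[[0,0,0],[0,0,0]]]'

```text
time_s: 17.82
tool_pos: [474.6, 357.7, 55.5]
tool_rot: [0.702, 0.712, -0.001, -0.0]
force: [0.5, 0.1, 1.0]
opening: 94.1
gripper_force: 0.0
```

Request:
jog_arm --motion '[[[0,0,0],[0,0,0]],[[0,0,0],[0,0,0]],[[0,0,0],[0,0,0]],[[0,0,0],[0,0,0]],[[0,0,0],[0,0,0]],[[0,0,0],[0,0,0]],[[0,0,0],[0,0,0]],[[0,0,0],[0,0,0]]]' --fingers -1 --grip_force 20

```text
time_s: 18.48
tool_pos: [474.5, 358.8, 55.7]
tool_rot: [0.702, 0.712, -0.0, 0.0]
force: [-0.1, 0.5, 0.7]
opening: 44.3
gripper_force: 0.0
```

Request:
jog_arm --motion '[[[0,0,0],[0,0,0]],[[0,0,0],[0,0,0]]]'

```text
time_s: 18.65
tool_pos: [474.5, 358.8, 55.7]
tool_rot: [0.702, 0.712, 0.0, 0.0]
force: [0.1, -0.9, 0.4]
opening: 37.0
gripper_force: 20.0
```

Request:
jog_arm --motion '[[[0,0,-0.006],[0,0,0]],[[-0.012,0.003,0],[0,0,0]],[[-0.022,0.005,0],[0,0,0]],[[-0.025,0.006,0],[0,0,0]],[[-0.025,0.006,0],[0,0,0]],[[-0.025,0.006,0],[0,0,0]],[[-0.025,0.006,0],[0,0,0]],[[-0.025,0.006,0],[0,0,0]]]'

```text
time_s: 19.32
tool_pos: [515.0, 198.3, 61.7]
tool_rot: [0.702, 0.712, -0.0, 0.0]
force: [1.0, 0.3, -3.2]
opening: 36.7
gripper_force: 20.0
```

Request:
jog_arm --motion '[[[-0.025,0.006,0],[0,0,0]],[[-0.025,0.006,0],[0,0,0]],[[-0.025,0.006,0],[0,0,0]],[[-0.025,0.005,0],[0,0,0]],[[-0.025,0.004,0],[0,0,0]],[[-0.02,0,0],[0,0,0]],[[-0.02,0,0],[0,0,0]],[[-0.015,0,0],[0,0,0]]]'

```text
time_s: 19.98
tool_pos: [544.2, 18.4, 61.7]
tool_rot: [0.702, 0.712, -0.0, 0.0]
force: [0.4, -0.0, -2.7]
opening: 36.6
gripper_force: 20.0
```

Request:
jog_arm --motion '[[[-0.005,0,0],[0,0,0]],[[0,0,0],[0,0,0]],[[0,0,0],[0,0,0]]]'

```text
time_s: 20.23
tool_pos: [544.5, 15.8, 61.7]
tool_rot: [0.702, 0.712, 0.0, -0.0]
force: [-0.9, -0.3, -2.8]
opening: 36.9
gripper_force: 20.0
```

Request:
jog_arm --motion '[[[-0.008,0,0.002],[0,0,0]],[[-0.008,0,0.002],[0,0,0]],[[-0.006,0,0.001],[0,0,0]],[[0,0,0.001],[0,0,0]],[[0,0,0],[0,0,0]],[[0,0,0],[0,0,0]]]'

```text
time_s: 20.73
tool_pos: [545.0, -6.3, 55.7]
tool_rot: [0.702, 0.712, 0.0, 0.0]
force: [-0.8, -0.4, 0.4]
opening: 37.0
gripper_force: 20.0
```

Request:
jog_arm --motion '[[[0,0,0],[0,0,0]],[[0,0,0],[0,0,0]],[[0,0,0],[0,0,0]],[[0,0,0],[0,0,0]],[[0,0,0],[0,0,0]],[[0,0,0],[0,0,0]]]' --fingers 1

```text
time_s: 21.23
tool_pos: [544.9, -6.2, 55.6]
tool_rot: [0.702, 0.712, -0.0, -0.0]
force: [1.0, 0.3, 0.2]
opening: 73.4
gripper_force: 0.0
```

Request:
jog_arm --motion '[[[0,0,-0.02],[0,0,0]],[[0,0,-0.025],[0,0,0]],[[0,0,-0.025],[0,0,0]],[[0.02,0,0],[0,0,0]],[[0.025,0,0],[0,0,0]],[[0.022,0,0],[0,0,0]],[[0,0,0],[0,0,0]],[[0,0,0],[0,0,0]]]'

```text
time_s: 21.9
tool_pos: [543.9, 61.4, 125.6]
tool_rot: [0.701, 0.713, -0.0, 0.0]
force: [-0.5, -1.1, 0.4]
opening: 94.2
gripper_force: 0.0
```

Request:
jog_arm --motion '[[[0,0,0],[0,0,0]],[[0,0,0],[0,0,0]],[[0,0,0],[0,0,0]],[[0,0,0],[0,0,0]],[[0,0,0.025],[0,0,0]],[[0,0,0.025],[0,0,0]],[[0,0,0.025],[0,0,0]],[[0,0,0.025],[0,0,0]]]' --fingers -1

```text
time_s: 22.57
tool_pos: [544.0, 60.3, 24.7]
tool_rot: [0.702, 0.712, 0.0, 0.0]
force: [0.6, 0.4, 0.0]
opening: 44.2
gripper_force: 0.0
```

Request:
jog_arm --motion '[[[0,0,0],[0,0,0]],[[0,0,0],[0,0,0]],[[0,0,0],[0,0,0]],[[0,0,0],[0,0,0]],[[0,0,0],[0,0,0]]]'

```text
time_s: 22.98
tool_pos: [544.7, 60.7, 27.1]
tool_rot: [0.702, 0.712, 0.001, 0.001]
force: [-0.2, -0.7, -0.3]
opening: 10.5
gripper_force: 0.0
```

Request:
jog_arm --motion '[[[0,0,0],[0,0,0]],[[-0.009,0,0.002],[0,0,0]],[[-0.008,0,0],[0,0,0]],[[-0.006,0,0],[0,0,0]],[[-0.006,0,0],[0,0,0]],[[-0.006,0,0],[0,0,0]],[[-0.006,0,0],[0,0,0]],[[-0.006,0,0],[0,0,0]]]'

```text
time_s: 23.65
tool_pos: [544.7, 13.3, 23.7]
tool_rot: [0.702, 0.712, 0.0, -0.0]
force: [-0.2, 3.9, -0.3]
opening: 0.5
gripper_force: 2.0
```

Request:
jog_arm --motion '[[[-0.006,0,0],[0,0,0]],[[-0.006,0,0],[0,0,0]],[[-0.006,0,0],[0,0,0]],[[-0.006,0,0],[0,0,0]],[[-0.006,0,0],[0,0,0]],[[-0.005,0,0],[0,0,0]],[[-0.005,0,0],[0,0,0]]]'

```text
time_s: 24.23
tool_pos: [545.2, -26.8, 23.6]
tool_rot: [0.702, 0.712, -0.0, -0.0]
force: [-0.6, 3.3, 0.8]
opening: 0.2
gripper_force: 2.3
```

Request:
jog_arm --motion '[[[-0.002,0,0],[0,0,0]],[[-0.002,0,0],[0,0,0]]]'

```text
time_s: 24.4
tool_pos: [545.3, -30.5, 23.6]
tool_rot: [0.702, 0.712, -0.0, -0.0]
force: [0.6, 5.0, 0.4]
opening: 0.9
gripper_force: 2.3
```

Request:
jog_arm --motion '[[[-0.002,0,0],[0,0,0]],[[-0.002,0,0],[0,0,0]]]'

```text
time_s: 24.57
tool_pos: [545.4, -34.3, 23.7]
tool_rot: [0.702, 0.712, 0.0, 0.0]
force: [0.6, 5.1, 1.5]
opening: 0.5
gripper_force: 2.3
```

Request:
jog_arm --motion '[[[-0.001,0,0],[0,0,0]]]'

```text
time_s: 24.65
tool_pos: [545.4, -35.3, 23.6]
tool_rot: [0.702, 0.712, 0.0, -0.0]
force: [0.9, 7.7, 1.4]
opening: 0.2
gripper_force: 3.9
```

Request:
jog_arm --motion '[[[-0.001,0,0],[0,0,0]],[[0,0,0],[0,0,0]]]'

```text
time_s: 24.82
tool_pos: [545.4, -35.6, 23.7]
tool_rot: [0.702, 0.712, 0.0, -0.0]
force: [0.3, 9.7, 1.4]
opening: 0.4
gripper_force: 4.8
```

Request:
jog_arm --motion '[[[-0.001,0,0],[0,0,0]],[[0,0,0],[0,0,0]]]'

```text
time_s: 24.98
tool_pos: [545.5, -35.8, 23.7]
tool_rot: [0.702, 0.712, 0.001, -0.001]
force: [1.0, 15.0, 2.9]
opening: 0.7
gripper_force: 7.7
```

The force climbs with no further motion, so the file is tight against the stop. I'm backing off and checking.

Request:
jog_arm --motion '[[[0.005,0,0],[0,0,0]],[[0.02,0,0],[0,0,0]],[[0.025,0,0],[0,0,0]],[[0.02,0,-0.025],[0,0,0]],[[0.02,0,-0.03],[0,0,0]],[[0.02,0,-0.03],[0,0,0]],[[0,0,0],[0,0,0]],[[0,0,0],[0,0,0]]]'

```text
time_s: 25.65
tool_pos: [544.4, 73.2, 109.9]
tool_rot: [0.701, 0.713, 0.001, 0.001]
force: [0.3, -0.6, -1.2]
opening: 0.9
gripper_force: 0.0
```

Run:
```python
from fit import *
a=snap('side','s7.png');t=snap('top','t7.png')
for k,x in(('large',168),('medium',104),('small',40)):
    e=np.array([545.5,-36.7])+x*np.array([.0148,-.9999]); zt=B[k][2][:,2].max(); print(k,'expected top px',proj('side',[[*e,zt]]).round()-[240,200],proj('top',[[*e,zt]]).round())
i=cv2.resize(a[200:380,240:420],(590,590))[:,:,::-1]; cv2.imwrite('pics/c7.png',i)
```

```text
large expected top px [[109.  95.]] [[401. 213.]]
medium expected top px [[93. 82.]] [[375. 214.]]
small expected top px [[79. 70.]] [[350. 215.]]
```

View pics/c7.png

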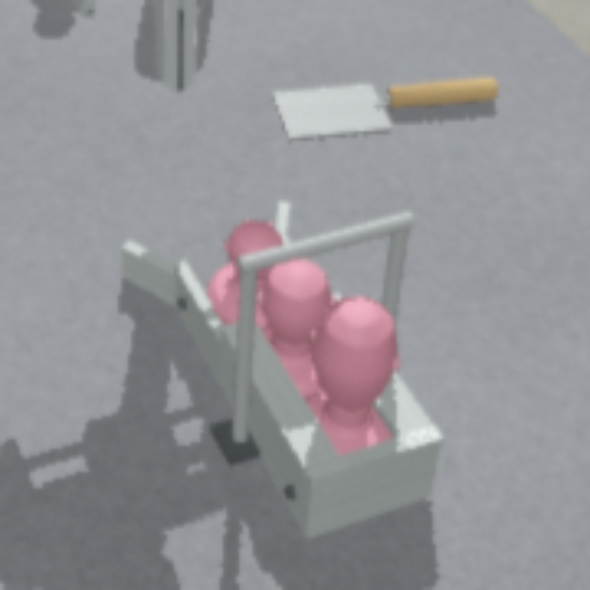

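All three heads, at (360,300), (297,262) and (255,222), sit where packed busts should be: upright, tight, and clear of the robot.

```bash
python3 -c "
from plant import arm
print(arm.hand_in())"
```

```text
the job is handed in; nothing more can be done
None
```

All three busts are in the rack in order (large, medium, small), tight against the end stop and upright, and I handed the job in at about 26 s; the hand-in returned no verdict.

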